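Load the curing box and snap its lid shut

TASK

Put the carrier with the glued display flat into the blue-framed recess of the curing box, setting it down gently rather than dropping it. Then swing the box's lid down and press it past its sprung catch until it is fully home and stays shut. Leave the tray, the bottle and the spray can where they are.

Things in the scene. Friction and masses are not known exactly. Their poses are not given: they have to be found in the camera images.
- carrier_center (a point): Centre, half-way up (22 mm above its underside), of the loose carrier: a black plate 62 x 140 x 12 mm (its x, y, z) with dark green glass strips, and on it a yellow upright grip rib 12 mm thick (x), 80 mm long (y), rising 32 mm above the plate, centred; 44 mm tall in all, 0.15 to 0.31 kg. Grip it by the rib, fingers closing along its x. z is up.
- carrier: The same carrier; this origin is the centre of its underside.
- curer: Fixed white curing box, origin at the centre of its underside on the table: 150 mm (x) by 220 mm (y), walls 5 mm thick, rims 80 mm high. Its front (catch side) faces -x, towards the robot; the lid hinges on the far (+x) rim. A grey timer housing 45 mm wide, 70 mm high (dial to 82 mm), stands on its -y side.
- recess (a point): Centre of the recess floor in the curing box, 30 mm above the table, axes as the box's, z up. The recess is 78 mm (x) by 156 mm (y), framed by blue rails 6 mm high. The carrier lies with its underside on this floor, its long side along y, either way round, with 8 mm to spare on each side.
- lid_hinge (a point): Middle of the lid's hinge line, which runs along the box's y: 75 mm to +x of the recess centre, 82 mm above the table. Fixed to the box, axes as the box's. The lid is a plate 12 mm thick, 150 mm from hinge line to front edge, 224 mm wide, its underside in the plane of the hinge line; its top is 94 mm above the table when shut.
- lid (a joint): Lid angle in rad: 0 shut and flush, 1.57 upright, at most 1.9. The hinge is stiff: the lid stays where it is left and takes up to about 6 N at its edge to swing. A bead on its front edge meets the catch at about 0.11 rad; from there it needs roughly 10 to 18 N pressing down near the front edge; below about 0.05 rad the catch pulls it home.
- lid_press (a point): Point on the middle of the lid's outer face, 125 mm from the hinge line (25 mm from the front edge): a good place to press down. Its z is the outward normal of the lid's outer face (up when shut); x points from the front edge to the hinge.
- catch (a joint): How far, in m, the orange sprung catch at the box's front is pushed back (0 at rest, up to 0.008). Its 60 mm wide rounded nose stands over the shut lid's front edge, top 102 mm above the table, and is pushed back by the lid's bead by itself; it need not be touched.
- parts_tray: Loose blue divided tray 100 x 130 x 30 mm, origin at centre of underside. To be left alone.
- flux_bottle: Loose amber bottle, 48 mm wide, 110 mm tall, origin at centre of underside. To be left alone.
- spray_can: Loose blue can, 56 mm wide, 150 mm tall, origin at centre of underside. To be left alone.
Not all that is in view belongs to the job. Of the things that look like the carrier, the largest one is meant.

How it is judged:
By the outcome, as a careful person would: the job done as asked, in the order asked, and still so for the second after the job is handed in, with the robot touching nothing.
It also fails if it takes over 64 s, if anything falls off the work surface, if the arm or the gripper's body presses on something with over 40 N, if the wrist force passes 120 N, or if a joint passes its speed limit or range.

ROBOT

A 6-joint arm with a two-finger parallel gripper is mounted at the origin on the work surface. World frame = base frame: x ahead of the robot, y to its left, z up, the work surface at z = 0. Lengths are in mm, angles in degrees, forces in N, time in s.
With the tool pointing down it reaches from about 300 to 850 mm from the base axis. Payload 4.2 kg.
Tool frame: the origin (TCP) lies between the finger pads; the fingertips stand 8 mm ahead of it and the grasp point (between the pads) lies 11 mm behind it; x points along the fingers, y is the direction in which the jaws open and shut, and the axes are right-handed (so a half turn about x gives the same grasp; the last joint's range is limited). The gripper opens to 91 mm and grips with 3 to 60 N. Pads are 32 mm wide; open, the fingers measure 118 mm over their backs; the gripper's body (76 mm by 178 mm) begins 60 mm behind the grasp point.
Start: joints at [63.598, 18.312, 89.639, -0, 72.044, -1.146], TCP at [245.335, 520.051, 221.976] pointing down, gripper open.
Joint ranges: [-177.97, 177.97], [-48.28, 115.42], [12.27, 149.76], [-77.06, 257.06], [2.81, 150.46], [-146.56, 146.56]. Speed limits (degrees/s): [147.25, 147.25, 180, 180, 180, 180].

INTERFACE

Orientations are given as [roll, pitch, yaw] about the fixed x, y, z axes, in that order (R = Rz(yaw) Ry(pitch) Rx(roll)).
In Python, from workcell import env gives the robot as it stands.
- The arm moves only by the tool arm_command, never from a script. Its arguments are lists of equal length, an entry for each row: "slide": the shift along the tool's x, y, z in cm, a list of three; "turn": the turn, a rotation vector about the tool's x, y, z in rad, a list of three; "grip": the closure in counts, from 0 (fully open) to 255 (shut). A call has 1 to 20 rows; each row is the pose to reach, as a shift and turn from the pose commanded when the call began, along the tool's axes at that moment; what a row does not reach only later rows make up. A row lasts 1/12 s, in which the tool goes at most 41.7 mm and 7.16 degrees, less where a joint would pass 70% of its speed; a pose out of reach is approached as far as the arm can. A call with a gripper value outside its range is refused whole. The fingers move at their own pace and stop on an object; "newtons" is the grip in N (left out, the last holds). Time passes only in rows, so rows that repeat a pose let the fingers close. It gives the time, the measured TCP pose, the force and the opening at its end, in the units of the state.
- env.state(): the state, without advancing time (a new reading comes with each control period).
- env.grab_frame(name): name is "scene" or "top" or "wrist"; returns (picture, depth): 420x560x3 uint8, red, green, blue; 420x560 float32, mm along the optical axis (not along the pixel's ray), 0 where there is no reading.
- env.calibration(name): a dict with "K" (3x3 intrinsics, pixels), "camera_from_world" (4x4, takes a point from world to camera coordinates); the wrist camera has in their place "T_tool_cam" (4x4, takes a point from camera to tool coordinates, whose origin is the TCP and whose axes are the tool frame's). Camera axes: x right, y up, looking along -z (the intrinsics and any distortion apply to the point x, -y, -z); pixel columns grow to the right and rows downward; lengths in mm; the calibration is good to about 2 mm. The wrist camera is an equidistant fisheye: a pixel r from the principal point sees the ray r / f radians off the axis. A picture is of the moment at which its call begins: read the wrist's pose just before it. calibration takes no time and is no camera call.
- env.job_done(): hands the job in, once; it reports no verdict.
Trained networks look in the newest picture that a camera, given by its name, has taken for a name from the list of things; names that differ only in an ending like _2 or _b are one class to them, and where a whole thing is asked for, a point or a joint stands for the part that bears it (a point fixed in the world has none). Each returns a list of dicts, best first, with "p" (0 to 1); they miss things now and then, are a little off and sometimes report something else, mostly with a low value. They report only what shows in the picture. A call takes as long as a camera call. They do not tell look-alikes from the thing itself.
- env.search_frame(camera, label): "point" ([x, y, z] in mm, in world coordinates, good to about 4 mm: the middle of the surface that is visible of it).
The state is a dict: "time_s": time; "qpos": joint angles; "qvel": joint speeds; "effort": joint torques, N m; "ee_pos": TCP position; "ee_rot": TCP orientation; "force": force on the tool from outside, world axes, zero at the start; "torque": the same for the moment, N m; "gripper_width": finger opening in mm.
Only numpy, scipy, OpenCV 4.12 (cv2) and the standard library are available. Lean on these libraries where they do the work, as an engineer would, in place of code of your own. Each camera call takes 0.05 s, during which the arm holds its last target.

## Working session

There is one attempt and no reset: what is moved stays moved. The work goes in short steps, Python scripts to look and compute and a tool call to move; the robot and the scene stay as the last step left them, time stands still between calls to the robot, and variables do not carry over. Pictures are saved under pics/ and viewed, and the job is handed in when it is done.

Besides the shell and the picture viewer there is one more tool, called after "Call:" in YAML: its name, and indented under it one key for each argument. arm_command: Moves the arm, as the interface text tells. Its arguments: {"type":"object","properties":{"slide":{"type":"array","items":{"type":"array","items":{"type":"number"}}},"turn":{"type":"array","items":{"type":"array","items":{"type":"number"}}},"grip":{"type":"array","items":{"type":"number"}},"newtons":{"type":"number"}},"required":["slide","turn","grip"]}

```bash
mkdir -p pics; ls; python3 - <<'E'
from workcell import env
import cv2,numpy as np
for c in ["scene","top"]:
    p,d=env.grab_frame(c)
    cv2.imwrite(f"pics/{c}0.png",p[:,:,::-1]); np.save(f"{c}0.npy",d)
    k=env.calibration(c); print(c,k)
    for l in ["carrier","curer","lid","parts_tray","flux_bottle","spray_can"]:
        print(c,l,[(np.round(r["point"]),round(r["p"],2)) for r in env.search_frame(c,l)])
s=env.state();print(s)
print(env.calibration("wrist"))
E
```

```text
pics
scene {'K': array([[475.55748696,   0.        , 281.18834911],
       [  0.        , 475.55748696, 213.83288277],
       [  0.        ,   0.        ,   1.        ]]), 'camera_from_world': array([[-5.63294702e-01,  8.26005747e-01,  2.03367926e-02,
         3.12620786e+02],
       [-5.61291791e-01, -4.00603312e-01,  7.24201983e-01,
         2.38346198e+02],
       [ 6.06341986e-01,  3.96524265e-01,  6.89287968e-01,
        -1.42873393e+03],
       [ 0.00000000e+00,  0.00000000e+00,  0.00000000e+00,
         1.00000000e+00]])}
scene carrier [(array([380., 295.,  14.]), 0.94), (array([515., 303.,  12.]), 0.89), (array([637., 189.,   7.]), 0.62)]
scene curer [(array([586.,  16., 112.]), 0.87)]
scene lid [(array([595.,  15., 170.]), 0.8)]
scene parts_tray [(array([ 474., -342.,   12.]), 0.58)]
scene flux_bottle [(array([688., 318.,  68.]), 0.84), (array([410., -27.,  92.]), 0.43), (array([588.,  17., 111.]), 0.17)]
scene spray_can [(array([ 709., -315.,   97.]), 0.68)]
top {'K': array([[382.63778872,   0.        , 279.23885382],
       [  0.        , 382.63778872, 209.7428689 ],
     
[... 1266 characters left out ...]
497297, 89.99132316, 57.13858141]), 'force': array([0.02492377, 0.56681761, 0.38973116]), 'torque': array([-0.00500983, -0.00158461,  0.04952066]), 'gripper_width': 91.10335417012556}
{'K': array([[325.1922621 ,   0.        , 278.7093647 ],
       [  0.        , 325.1922621 , 213.47114577],
       [  0.        ,   0.        ,   1.        ]]), 'T_tool_cam': array([[ 3.97431082e-04,  2.74060580e-01, -9.61712348e-01,
        -1.62719636e+02],
       [ 9.99999795e-01,  3.73586994e-04,  5.19715142e-04,
        -6.99757405e-01],
       [ 5.01716658e-04, -9.61712358e-01, -2.74060375e-01,
        -7.72753549e+01],
       [ 0.00000000e+00,  0.00000000e+00,  0.00000000e+00,
         1.00000000e+00]])}
```

View pics/scene0.png

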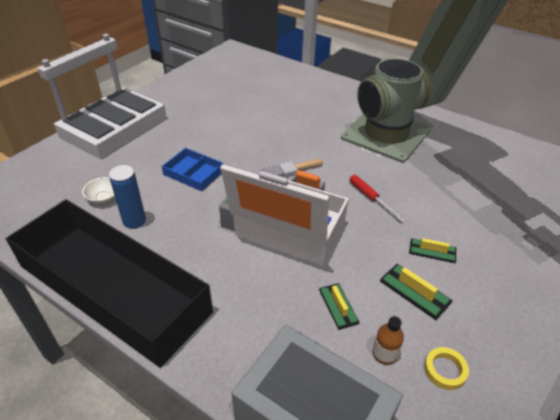

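View pics/top0.png

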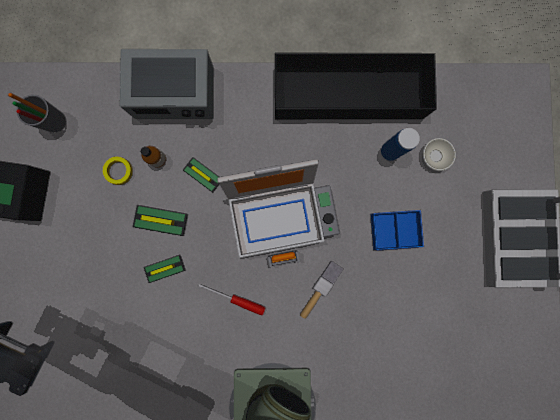

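The look-alikes in the top view are at (160,220), (165,268) and (201,174). The one at (160,220) looks largest. I'll confirm with a crop and measure them.

```bash
cat > h.py <<'E'
import numpy as np,cv2
from workcell import env
def world(cam,d):
    k=env.calibration(cam);K=k["K"];T=np.linalg.inv(k["camera_from_world"])
    v,u=np.mgrid[:d.shape[0],:d.shape[1]]
    P=np.stack([(u-K[0,2])/K[0,0]*d,-(v-K[1,2])/K[1,1]*d,-d,np.ones_like(d)],-1)
    return (P@T.T)[...,:3]
def proj(cam,p):
    k=env.calibration(cam);q=(k["camera_from_world"]@np.append(p,1))[:3];K=k["K"]
    return np.array([K[0,0]*q[0]/-q[2]+K[0,2],-K[1,1]*q[1]/-q[2]+K[1,2]])
def rect(xy):
    return cv2.minAreaRect(xy.astype(np.float32))
E
python3 - <<'E'
from h import *
for c,boxes in {"top":[(120,195,200,245),(135,245,195,290),(175,150,228,200)],"scene":[(370,255,460,325),(400,230,465,270),(310,275,365,335)]}.items():
    im=cv2.imread(f"pics/{c}0.png");d=np.load(f"{c}0.npy");W=world(c,d)
    hsv=cv2.cvtColor(im,cv2.COLOR_BGR2HSV)
    for (a,b,e,f) in boxes:
        h=hsv[b:f,a:e];w=W[b:f,a:e]
        yel=(h[...,0]>20)&(h[...,0]<35)&(h[...,1]>150)&(h[...,2]>100)
        grn=(h[...,0]>45)&(h[...,0]<90)&(h[...,1]>90)
        for n,m in (("yel",yel),("grn",grn|yel)):
            m=cv2.morphologyEx(m.astype(np.uint8),cv2.MORPH_OPEN,np.ones((2,2)))>0
            q=w[m]; z=q[:,2]
            print(c,n,m.sum(),"z",np.percentile(z,[5,50,95]).round(1),rect(q[:,:2]))
im=cv2.imread("pics/top0.png")[140:300,110:350]
cv2.imwrite("pics/crop1.png",cv2.resize(im,None,fx=3.3,fy=3.3,interpolation=cv2.INTER_CUBIC))
E
```

```text
top yel 139 z [11.3 43.4 47.1] ((502.0226135253906, 305.64105224609375), (85.77629089355469, 12.81407356262207), 79.33369445800781)
top grn 869 z [ 9.2 12.8 44.6] ((478.3543395996094, 182.81875610351562), (369.0350036621094, 58.96904373168945), 79.54586791992188)
top yel 76 z [ 7.  30.6 36. ] ((412.26483154296875, 159.5432891845703), (8.601123809814453, 345.7756652832031), 18.21027946472168)
top grn 486 z [ 2.   9.6 33.3] ((411.511962890625, 165.58734130859375), (42.93780517578125, 357.7820129394531), 19.040813446044922)
top yel 74 z [ 9.2 31.4 35.4] ((627.3706665039062, 186.96017456054688), (55.67724609375, 9.324542999267578), 53.646270751953125)
top grn 446 z [ 5.6  9.8 33. ] ((616.3749389648438, 173.88853454589844), (130.28407287597656, 42.402061462402344), 52.873924255371094)
scene yel 490 z [14.2 32.9 46.1] ((834.5667724609375, 350.6524963378906), (691.2643432617188, 76.813232421875), 7.54054594039917)
scene grn 1219 z [10.  14.3 44.7] ((768.5972900390625, 369.9071350097656), (808.4747924804688, 134.83897399902344), 13.493331909179688)
scene yel 218 z [ 9.7 20.9 33.1] ((371.6607971191406, 297.2748718261719), (13.956555366516113, 60.619537353515625), 29.446420669555664)
scene grn 465 z [ 7.6 11.4 32. ] ((762.1812744140625, 331.3043518066406), (837.9345703125, 97.93275451660156), 5.372888565063477)
scene yel 205 z [13.6 30.3 35. ] ((629.4697265625, 192.30857849121094), (57.336490631103516, 9.499082565307617), 53.7813606262207)
scene grn 576 z [ 7.8 10.9 33.9] ((878.0926513671875, 307.4955749511719), (621.9157104492188, 75.71272277832031), 24.842485427856445)
```

View pics/crop1.png

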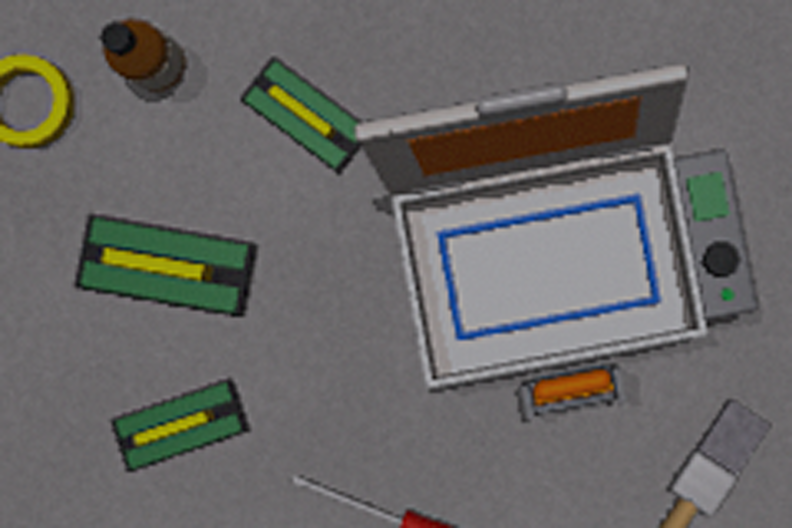

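The crop shows the carrier at top-view pixel (160,220) is clearly the largest of the three, with its rib about 80 mm long and 44 mm high. The other two are about 70% of that size. Now precise poses.

```bash
cat > m.py <<'E'
from h import *
for c,b in {"top":(120,195,200,245),"scene":(370,255,460,325)}.items():
    im=cv2.imread(f"pics/{c}0.png");d=np.load(f"{c}0.npy");W=world(c,d)
    hsv=cv2.cvtColor(im,cv2.COLOR_BGR2HSV)
    h=hsv[b[1]:b[3],b[0]:b[2]];w=W[b[1]:b[3],b[0]:b[2]];ok=d[b[1]:b[3],b[0]:b[2]]>0
    yel=(h[...,0]>20)&(h[...,0]<35)&(h[...,1]>130)&ok
    grn=(h[...,0]>45)&(h[...,0]<90)&(h[...,1]>70)&ok
    q=w[yel&(w[...,2]>39)&(w[...,2]<50)];print(c,"ribtop",len(q),np.median(q[:,2]),rect(q[:,:2]))
    q=w[grn&(w[...,2]>5)&(w[...,2]<20)];print(c,"green",len(q),np.median(q[:,2]),rect(q[:,:2]))
for c,b in {"top":(225,185,345,265),"scene":(215,160,360,265)}.items():
    im=cv2.imread(f"pics/{c}0.png");d=np.load(f"{c}0.npy");W=world(c,d)
    hsv=cv2.cvtColor(im,cv2.COLOR_BGR2HSV)
    h=hsv[b[1]:b[3],b[0]:b[2]];w=W[b[1]:b[3],b[0]:b[2]];ok=d[b[1]:b[3],b[0]:b[2]]>0
    bl=(h[...,0]>100)&(h[...,0]<125)&(h[...,1]>130)&ok&(w[...,2]>20)&(w[...,2]<50)
    q=w[bl];print(c,"blue",len(q),np.median(q[:,2]),rect(q[:,:2]))
    rim=ok&(h[...,1]<60)&(w[...,2]>75)&(w[...,2]<86)&(h[...,2]>120)
    q=w[rim];print(c,"rim",len(q),rect(q[:,:2]))
    lid=ok&(w[...,2]>100)&(w[...,2]<245)
d=np.load("top0.npy");W=world("top",d);m=np.zeros(d.shape,bool);m[150:205,210:330]=1
q=W[m&(d>0)&(W[...,2]>115)];print(len(q),q.min(0),q.max(0))
d=np.load("scene0.npy");W=world("scene",d);m=np.zeros(d.shape,bool);m[165:255,225:330]=1
q=W[m&(d>0)&(W[...,2]>100)]
c=q.mean(0);u,s,v=np.linalg.svd(q-c,full_matrices=False);print("lid outer plane",c,v[2],s/np.sqrt(len(q)))
E
python3 m.py
```

```text
top ribtop 141 43.8367090571744 ((504.32745361328125, 302.1045227050781), (79.63919067382812, 11.797338485717773), 79.77558135986328)
top green 764 12.527127128987672 ((503.2306823730469, 304.2486267089844), (131.82456970214844, 58.65117263793945), 79.362548828125)
scene ribtop 196 44.135605209836626 ((502.6807861328125, 304.4947509765625), (79.29376983642578, 14.233628273010254), 79.11670684814453)
scene green 827 13.044494792205796 ((446.60015869140625, 314.38153076171875), (129.99139404296875, 176.08877563476562), 79.37457275390625)
top blue 327 35.676654379380125 ((499.0313720703125, -12.438766479492188), (88.90604400634766, 167.1834716796875), 10.524419784545898)
top rim 472 ((500.1488952636719, -13.473953247070312), (149.60801696777344, 220.19981384277344), 10.362739562988281)
scene blue 41 26.973138766466604 ((450.7204895019531, -123.25596618652344), (373.4342956542969, 37.61762619018555), 85.18942260742188)
scene rim 329 ((443.03253173828125, 44.0963134765625), (224.6968231201172, 105.42711639404297), 56.95726013183594)
1945 [ 560.79302315 -106.83998733  115.00500225] [628.70724458 114.39443225 244.73047655]
lid outer plane [594.44106686  12.95924289 175.10028061] [-0.9287429  -0.17062707  0.32912464] [62.72231894 43.32832842 20.62496898]
```

```bash
python3 - <<'E'
from h import *
a=np.radians(10.45);bx=np.array([np.cos(a),np.sin(a)]);by=np.array([-bx[1],bx[0]]);o=np.array([499.6,-13])
for c,b in {"top":(215,155,325,200),"scene":(220,160,335,262)}.items():
    d=np.load(f"{c}0.npy");W=world(c,d);m=np.zeros(d.shape,bool);m[b[1]:b[3],b[0]:b[2]]=1
    q=W[m&(d>0)];q=q[(q[:,2]>90)&(q[:,2]<260)]
    X=(q[:,:2]-o)@bx;Y=(q[:,:2]-o)@by
    k=(X>40)&(X<150)&(abs(Y)<115);X,Z=X[k],q[k,2];print(c,len(X))
    for z in range(95,245,10):
        s=abs(Z-z)<4
        if s.sum()>3: print(z,s.sum(),np.percentile(X[s],[5,25,50,75,95]).round(1))
    print("zmax",np.percentile(Z,99.5))
E
```

```text
top 2196
95 76 [76.8 77.5 77.9 78.3 78.9]
105 76 [78.5 79.2 79.6 80.1 80.6]
115 78 [80.3 80.9 81.3 81.8 82.2]
125 76 [81.7 82.2 82.5 83.  83.6]
135 88 [83.2 83.7 84.3 84.8 85.3]
145 86 [85.1 85.5 85.9 86.3 87.1]
155 92 [86.4 87.1 87.6 88.  88.6]
165 99 [88.3 88.9 89.4 89.8 90.4]
175 96 [90.1 90.6 91.1 91.4 92.3]
185 97 [92.  92.5 92.8 93.4 93.8]
195 107 [93.4 94.  94.5 95.  95.7]
205 105 [95.  95.7 96.1 96.6 97.6]
215 129 [96.8 97.9 98.4 98.8 99.4]
225 336 [ 99.5 100.5 103.8 108.4 111.2]
235 51 [100.4 101.1 103.6 106.4 110.9]
zmax 243.75278156085224
scene 4951
95 213 [85.7 86.6 87.4 88.1 89. ]
105 216 [86.9 88.  88.7 89.4 90.3]
115 220 [88.8 90.  90.7 91.4 92.3]
125 233 [91.1 92.2 92.9 93.6 94.6]
135 228 [92.6 93.9 94.6 95.2 96.5]
145 244 [94.6 95.7 96.3 97.1 98.2]
155 238 [96.1 97.3 98.1 98.9 99.7]
165 259 [ 98.1  99.2  99.9 100.6 101.7]
175 254 [ 99.4 100.7 101.5 102.3 103.7]
185 265 [101.2 102.6 103.4 104.1 104.9]
195 285 [103.  104.1 104.9 105.7 106.7]
205 287 [104.9 105.9 106.7 107.4 108.2]
215 290 [106.1 107.2 107.9 108.7 109.6]
225 457 [102.2 107.2 108.8 109.8 110.9]
235 86 [102.9 107.2 108.  109.6 110.6]
zmax 243.63626186773118
```

```bash
cat >> h.py <<'E'
from scipy.spatial.transform import Rotation as Ro
def Rd(phi):
    c,s=np.cos(np.radians(phi)),np.sin(np.radians(phi))
    return np.array([[0,c,s],[0,s,-c],[-1,0,0]],float)
def cur():
    s=env.state();return s,np.array(s["ee_pos"]),Ro.from_euler("xyz",s["ee_rot"],degrees=True).as_matrix()
def plan(pts,phi):
    s,p,R=cur();T=Rd(phi)
    rv=Ro.from_matrix(R.T@T).as_rotvec()
    print("turn",rv.round(4).tolist(),"deg",np.degrees(np.linalg.norm(rv)).round(1))
    for t in np.atleast_2d(pts): 
        print("slide",((R.T@(np.array(t)-p))/10).round(3).tolist(),"dist",np.linalg.norm(t-p).round(1))
O=np.array([499.6,-13.]);PHI=10.45
def box(X,Y,Z,o=O,phi=PHI):
    c,s=np.cos(np.radians(phi)),np.sin(np.radians(phi))
    return np.array([o[0]+c*X-s*Y,o[1]+s*X+c*Y,Z])
E
python3 - <<'E'
from h import *
s,p,R=cur();print(R.round(3))
print("phi",np.degrees(np.arctan2(R[1,1],R[0,1])))
for phi in (10.45,190.45): plan([box(40,0,300),box(40,0,215)],phi)
p,d=env.grab_frame("wrist");cv2.imwrite("pics/w0.png",p[:,:,::-1])
E
```

```text
[[ 0.     0.427  0.904]
 [ 0.     0.904 -0.427]
 [-1.     0.     0.   ]]
phi 64.74360852498185
turn [0.9476, -0.0001, -0.0001] deg 54.3
slide [-7.803, -35.026, 48.987] dist 607.2
slide [0.697, -35.027, 48.987] dist 602.3
turn [-2.194, 0.0002, -0.0001] deg 125.7
slide [-7.803, -35.026, 48.987] dist 607.2
slide [0.697, -35.027, 48.987] dist 602.3
```

View pics/w0.png

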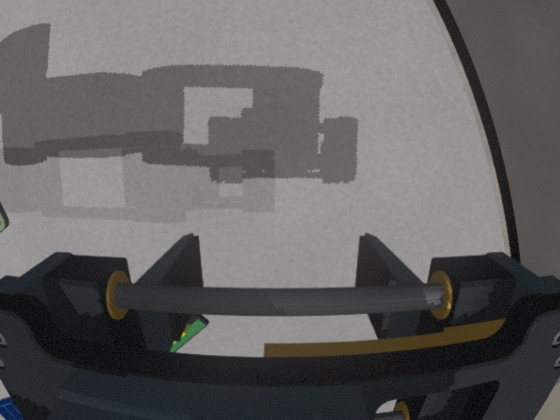

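Call:
arm_command:
  slide:
    - [-7.8, -1, 2]
    - [-7.8, -3, 5]
    - [-7.8, -6, 9]
    - [-7.8, -9, 13]
    - [-7.8, -12, 17]
    - [-7.8, -15, 21]
    - [-7.8, -18, 25]
    - [-7.8, -21, 29]
    - [-7.8, -24, 33]
    - [-7.8, -27, 37]
    - [-7.8, -30, 41]
    - [-7.8, -33, 45]
    - [-7.8, -35, 48]
    - [-7.8, -35, 49]
    - [-7.8, -35, 49]
    - [-7.8, -35, 49]
  turn:
    - [0.07, 0, 0]
    - [0.14, 0, 0]
    - [0.21, 0, 0]
    - [0.29, 0, 0]
    - [0.36, 0, 0]
    - [0.44, 0, 0]
    - [0.52, 0, 0]
    - [0.6, 0, 0]
    - [0.68, 0, 0]
    - [0.76, 0, 0]
    - [0.84, 0, 0]
    - [0.9, 0, 0]
    - [0.948, 0, 0]
    - [0.948, 0, 0]
    - [0.948, 0, 0]
    - [0.948, 0, 0]
  grip: [255, 255, 255, 255, 255, 255, 255, 255, 255, 255, 255, 255, 255, 255, 255, 255]

```text
time_s: 2.08
ee_pos: [541.2, -9.8, 299.7]
ee_rot: [22.5, 89.9, -57.3]
force: [-0.7, 0.8, 0.1]
gripper_width: 0.5
```

```bash
python3 - <<'E'
from h import *
s,p,R=cur();print(s["time_s"],p,s["gripper_width"],s["force"])
for z,x in((300,40),(214,70),(214,105)): plan([box(x,0,z)],PHI)
p,d=env.grab_frame("scene");cv2.imwrite("pics/s1.png",p[:,:,::-1])
E
```

```text
2.0833 [541.20366999  -9.82930568 299.66349687] 0.49158233569485293 [-0.70236273  0.77664221  0.07550753]
turn [-0.0039, 0.0021, -0.0009] deg 0.3
slide [-0.035, -0.151, -0.442] dist 4.7
turn [-0.0039, 0.0021, -0.0009] deg 0.3
slide [8.568, 2.842, -0.472] dist 90.4
turn [-0.0039, 0.0021, -0.0009] deg 0.3
slide [8.571, 6.342, -0.485] dist 106.7
```

View pics/s1.png

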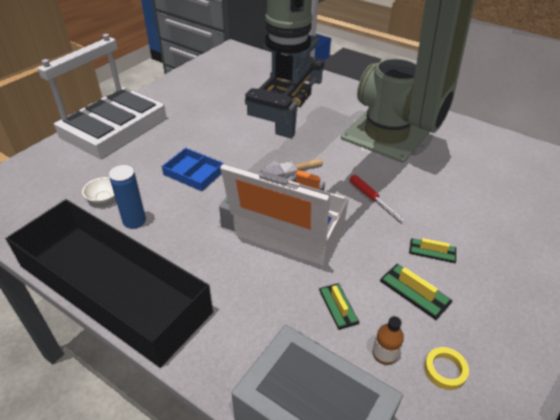

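Call:
arm_command:
  slide:
    - [3, 0, 0]
    - [6, 0, 0]
    - [8.6, 0, 0]
    - [8.6, 1, 0]
    - [8.6, 2, 0]
    - [8.6, 3, 0]
    - [8.6, 3.5, 0]
    - [8.6, 4, 0]
    - [8.6, 4.3, 0]
    - [8.6, 4.6, 0]
    - [8.6, 4.9, 0]
    - [8.6, 5.2, 0]
    - [8.6, 5.4, 0]
    - [8.6, 5.5, 0]
    - [8.6, 5.5, 0]
  turn:
    - [0, 0, 0]
    - [0, 0, 0]
    - [0, 0, 0]
    - [0, 0, 0]
    - [0, 0, 0]
    - [0, 0, 0]
    - [0, 0, 0]
    - [0, 0, 0]
    - [0, 0, 0]
    - [0, 0, 0]
    - [0, 0, 0]
    - [0, 0, 0]
    - [0, 0, 0]
    - [0, 0, 0]
    - [0, 0, 0]
  grip: [255, 255, 255, 255, 255, 255, 255, 255, 255, 255, 255, 255, 255, 255, 255]

```text
time_s: 3.38
ee_pos: [592.9, 4.4, 213.5]
ee_rot: [-103.2, 89.9, 177.2]
force: [-3.2, 0.8, -0.6]
gripper_width: 0.6
```

Call:
arm_command:
  slide:
    - [0, 0.2, 0]
    - [0, 0.4, 0]
    - [0, 0.5, 0]
    - [0, 0.6, 0]
    - [0, 0.6, 0]
  turn:
    - [0, 0, 0]
    - [0, 0, 0]
    - [0, 0, 0]
    - [0, 0, 0]
    - [0, 0, 0]
  grip: [255, 255, 255, 255, 255]

```text
time_s: 3.8
ee_pos: [599.5, 5.5, 214.0]
ee_rot: [96.8, 90.0, 17.2]
force: [-1.4, -0.4, -0.7]
gripper_width: 0.3
```

```bash
cat > lid.py <<'E'
from h import *
import sys
n=sys.argv[1]
a=np.radians(10.45);bx=np.array([np.cos(a),np.sin(a)]);by=np.array([-bx[1],bx[0]])
p,d=env.grab_frame("scene");cv2.imwrite(f"pics/{n}.png",p[:,:,::-1]);W=world("scene",d)
q=W[d>0];X=(q[:,:2]-O)@bx;Y=(q[:,:2]-O)@by
k=(X>60)&(X<160)&(abs(Y)<105)&(q[:,2]>95)&(q[:,2]<210)
X,Z=X[k],q[k,2]
c=np.polyfit(Z,X,1)
for _ in range(5):
    r=abs(X-np.polyval(c,Z))<4;c=np.polyfit(Z[r],X[r],1)
print("lid angle",np.pi/2+np.arctan(c[0]),r.sum(),len(X),"X@z94",np.polyval(c,94))
s=env.state();print(s["time_s"],s["ee_pos"],s["force"])
E
python3 lid.py s2
```

```text
lid angle 1.8455520517679684 2856 2856 X@z94 88.68344192555787
3.85 [599.45253636   5.52341741 214.00898937] [-1.6243991  -0.05611257 -0.98082955]
```

View pics/s2.png

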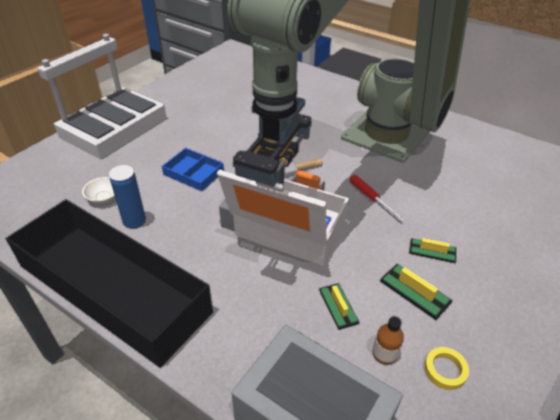

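Call:
arm_command:
  slide:
    - [0, 0.2, 0]
    - [0, 0.4, 0]
    - [0, 0.5, 0]
    - [0, 0.5, 0]
    - [0, 0, 0]
    - [0, -2, 0]
    - [-3, -4, 0]
    - [-6, -5, 0]
  turn:
    - [0, 0, 0]
    - [0, 0, 0]
    - [0, 0, 0]
    - [0, 0, 0]
    - [0, 0, 0]
    - [0, 0, 0]
    - [0, 0, 0]
    - [0, 0, 0]
  grip: [255, 255, 255, 255, 255, 255, 255, 255]

```text
time_s: 4.52
ee_pos: [547.5, -3.7, 273.3]
ee_rot: [-103.5, 89.8, 176.9]
force: [1.3, 0.5, -0.9]
gripper_width: 0.8
```

```bash
python3 lid.py s3; python3 - <<'E'
from h import *
plan([[503.7,303.2,220]],-10.6)
E
```

```text
lid angle 1.8801992937967462 2680 2680 X@z94 89.37839039527938
4.5667 [550.05800301  -3.99448792 281.52030337] [1.62177267 0.93894302 3.77024624]
turn [0.3668, 0.0003, -0.0102] deg 21.0
slide [6.095, 0.932, -31.064] dist 316.7
```

Call:
arm_command:
  slide:
    - [0, 0, -2]
    - [0, 0, -5]
    - [0, 0.1, -8]
    - [0, 0.2, -11.5]
    - [0, 0.3, -15]
    - [0, 0.5, -18.5]
    - [1, 0.7, -22]
    - [3, 0.8, -25.5]
    - [5, 0.9, -29]
    - [6, 0.9, -31]
    - [6, 0.9, -31]
    - [6, 0.9, -31]
  turn:
    - [0, 0, 0]
    - [0.06, 0, 0]
    - [0.12, 0, 0]
    - [0.18, 0, 0]
    - [0.24, 0, 0]
    - [0.3, 0, 0]
    - [0.36, 0, 0]
    - [0.367, 0, -0.01]
    - [0.367, 0, -0.01]
    - [0.367, 0, -0.01]
    - [0.367, 0, -0.01]
    - [0.367, 0, -0.01]
  grip: [100, 100, 100, 100, 100, 100, 100, 100, 100, 100, 100, 100]

```text
time_s: 5.57
ee_pos: [502.7, 303.8, 213.6]
ee_rot: [-78.2, 89.5, -178.6]
force: [-0.1, -1.1, 0.4]
gripper_width: 55.5
```

```bash
cat >> h.py <<'E'
def wrist_world(d,p,R):
    k=env.calibration("wrist");K=k["K"];T=k["T_tool_cam"]
    v,u=np.mgrid[:d.shape[0],:d.shape[1]]
    x=(u-K[0,2])/K[0,0];y=(v-K[1,2])/K[1,1];r=np.hypot(x,y)+1e-9
    t=np.tan(np.minimum(r,1.5))/r
    P=np.stack([x*t*d,-y*t*d,-d,np.ones_like(d)],-1)@T.T
    return P[...,:3]@R.T+p
E
cat > wr.py <<'E'
from h import *
import sys
n=sys.argv[1]
s,p,R=cur();im,d=env.grab_frame("wrist");im=np.ascontiguousarray(im[:,:,::-1]);cv2.imwrite(f"pics/{n}.png",im);np.save(n+".npy",d)
print(s["time_s"],p,s["gripper_width"],s["force"])
W=wrist_world(d,p,R);np.save(n+"_W.npy",W)
hsv=cv2.cvtColor(im,cv2.COLOR_BGR2HSV);ok=d>0
yel=(hsv[...,0]>20)&(hsv[...,0]<35)&(hsv[...,1]>130)&ok&(W[...,2]>38)&(W[...,2]<52)
num,l,st,_=cv2.connectedComponentsWithStats(yel.astype(np.uint8))
for i in range(1,num):
    if st[i,4]>60: q=W[l==i];print("yel",st[i],np.median(q[:,2]),rect(q[:,:2]))
grn=(hsv[...,0]>45)&(hsv[...,0]<90)&(hsv[...,1]>70)&ok&(W[...,2]>5)&(W[...,2]<22)
num,l,st,_=cv2.connectedComponentsWithStats(grn.astype(np.uint8))
for i in range(1,num):
    if st[i,4]>100: q=W[l==i];print("grn",st[i],np.median(q[:,2]),rect(q[:,:2]))
E
python3 wr.py w1
```

```text
5.5667 [502.67237579 303.76659494 213.61067286] 55.48196483888874 [-0.09669448 -1.12828075  0.39659065]
yel [276 159  11  74 812] 43.87327960015493 ((503.38824462890625, 303.67852783203125), (79.16666412353516, 10.827760696411133), 79.71821594238281)
grn [ 256  135   19  109 1983] 12.588671263707312 ((485.16986083984375, 306.21533203125), (127.79752349853516, 20.76422882080078), 79.31055450439453)
grn [ 288  135   19  109 1926] 12.668801384499332 ((521.2808837890625, 299.41741943359375), (128.05003356933594, 20.809417724609375), 79.86456298828125)
grn [161 179  48  71 924] 9.349132854452407 ((384.2724914550781, 295.29705810546875), (16.752439498901367, 94.59358978271484), 18.9567813873291)
grn [145 190  50  69 439] 9.462453367170667 ((359.11016845703125, 286.28741455078125), (16.211559295654297, 95.72724914550781), 18.90198516845703)
grn [371 223  38  54 543] 9.2578448820897 ((623.9566650390625, 204.49249267578125), (75.71503448486328, 17.144153594970703), 51.944175720214844)
grn [409 231  15  28 165] 9.316499061712022 ((657.4142456054688, 204.97073364257812), (34.757843017578125, 15.655362129211426), 51.01419448852539)
```

View pics/w1.png

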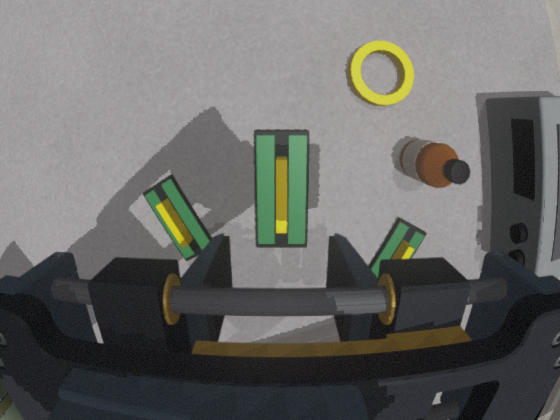

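```bash
python3 - <<'E'
from h import *
plan([[503.3,303.3,25]],-10.5)
E
```

```text
turn [-0.001, 0.0012, 0.0081] deg 0.5
slide [18.95, 0.153, -0.054] dist 189.5
```

Call:
arm_command:
  slide:
    - [3, 0.1, 0]
    - [6, 0.15, 0]
    - [9, 0.15, 0]
    - [11.5, 0.15, -0.05]
    - [13, 0.15, -0.05]
    - [13, 0.15, -0.05]
    - [13, 0.15, -0.05]
    - [13, 0.15, -0.05]
  turn:
    - [0, 0, 0.008]
    - [0, 0, 0.008]
    - [0, 0, 0.008]
    - [0, 0, 0.008]
    - [0, 0, 0.008]
    - [0, 0, 0.008]
    - [0, 0, 0.008]
    - [0, 0, 0.008]
  grip: [100, 100, 100, 100, 100, 100, 100, 100]

```text
time_s: 6.28
ee_pos: [504.7, 303.1, 86.0]
ee_rot: [119.7, 89.9, 19.1]
force: [0.2, -0.1, 0.7]
gripper_width: 55.5
```

```bash
python3 - <<'E'
from h import *
s,p,R=cur();print(p,s["qvel"].round(2))
plan([[503.3,303.3,25]],-10.5)
E
```

```text
[504.71261918 303.09319449  86.01682625] [ 0.43 -0.32 -0.4   0.11 -0.16  0.08]
turn [-0.0029, -0.0008, -0.0014] deg 0.2
slide [6.101, -0.151, 0.011] dist 61.0
```

Call:
arm_command:
  slide:
    - [2, -0.1, 0]
    - [4, -0.15, 0]
    - [5.3, -0.15, 0]
    - [6, -0.15, 0]
    - [6.1, -0.15, 0]
    - [6.1, -0.15, 0]
    - [6.1, -0.15, 0]
    - [6.1, -0.15, 0]
    - [6.1, -0.15, 0]
    - [6.1, -0.15, 0]
    - [6.1, -0.15, 0]
    - [6.1, -0.15, 0]
    - [6.1, -0.15, 0]
  turn:
    - [0, 0, 0]
    - [0, 0, 0]
    - [0, 0, 0]
    - [0, 0, 0]
    - [0, 0, 0]
    - [0, 0, 0]
    - [0, 0, 0]
    - [0, 0, 0]
    - [0, 0, 0]
    - [0, 0, 0]
    - [0, 0, 0]
    - [0, 0, 0]
    - [0, 0, 0]
  grip: [100, 100, 100, 100, 100, 100, 255, 255, 255, 255, 255, 255, 255]
  newtons: 25

```text
time_s: 7.37
ee_pos: [501.7, 303.4, 23.1]
ee_rot: [-36.0, 89.9, -136.6]
force: [-0.7, -0.4, 1.4]
gripper_width: 12.1
```

Call:
arm_command:
  slide:
    - [-0.5, 0, 0]
    - [-1.5, 0, 0]
    - [-3, 0, 0]
    - [-5, 0, 0]
    - [-7.5, 0, 0]
    - [-10.5, 0, 0]
    - [-13.5, 0, 0]
    - [-16.5, 0, 0]
    - [-19.5, 0, 0]
    - [-22, 0, 0]
    - [-24, 0, 0]
    - [-25, 0, 0]
    - [-25, 0, 0]
    - [-25, 0, 0]
    - [-25, 0, 0]
  turn:
    - [0, 0, 0]
    - [0, 0, 0]
    - [0, 0, 0]
    - [0, 0, 0]
    - [0, 0, 0]
    - [0, 0, 0]
    - [0, 0, 0]
    - [0, 0, 0]
    - [0, 0, 0]
    - [0, 0, 0]
    - [0, 0, 0]
    - [0, 0, 0]
    - [0, 0, 0]
    - [0, 0, 0]
    - [0, 0, 0]
  grip: [255, 255, 255, 255, 255, 255, 255, 255, 255, 255, 255, 255, 255, 255, 255]

```text
time_s: 8.62
ee_pos: [501.1, 303.2, 271.2]
ee_rot: [-47.8, 89.7, -148.4]
force: [0.2, 1.0, -3.4]
gripper_width: 12.0
```

```bash
python3 wr.py w2; python3 - <<'E'
from h import *
plan([box(-5,0,270)],PHI)
s,p,R=cur();W=np.load("w2_W.npy");im=cv2.imread("pics/w2.png");d=np.load("w2.npy")
hsv=cv2.cvtColor(im,cv2.COLOR_BGR2HSV)
g=(hsv[...,0]>45)&(hsv[...,0]<90)&(hsv[...,1]>70)&(d>0)&(W[...,2]>180)
q=(W[g]-p)@R;print(g.sum());c=q.mean(0);u,sv,v=np.linalg.svd(q-c,full_matrices=False);print("green in tool",c,v[2],rect(q[:,1:]))
E
```

```text
8.6167 [501.0661534  303.2194149  271.17800349] 12.013070578388998 [ 0.18246133  1.0370641  -3.37242166]
grn [175 171  45  63 771] 9.381375822565985 ((384.77264404296875, 294.93597412109375), (17.863733291625977, 95.83621978759766), 18.68863296508789)
grn [161 181  44  61 403] 9.400017153663669 ((359.4407958984375, 286.0302429199219), (16.695148468017578, 96.32550811767578), 19.10663604736328)
grn [356 209  38  52 572] 9.332936947805166 ((620.7050170898438, 199.45980834960938), (86.924560546875, 16.998546600341797), 52.78148651123047)
grn [382 217  27  46 192] 9.391314914522724 ((646.76025390625, 189.14364624023438), (72.1158218383789, 15.44192886352539), 54.10915756225586)
turn [-0.3673, 0.0033, 0.0055] deg 21.1
slide [0.209, 5.206, 31.29] dist 317.2
7824
green in tool [  5.25956087   0.30405171 -35.36776795] [0.22483194 0.01035382 0.97434255] ((-1.379065990447998, -21.67901611328125), (128.9412384033203, 129.908447265625), 43.36232376098633)
```

View pics/w2.png

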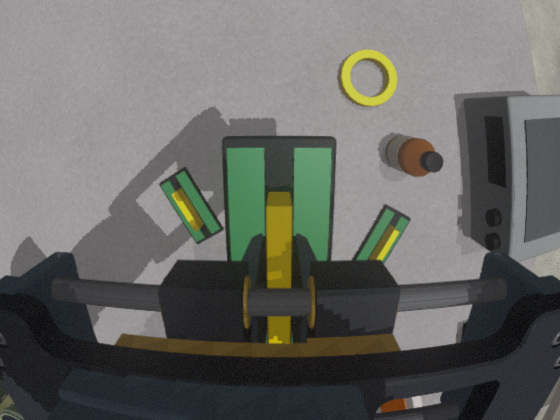

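Call:
arm_command:
  slide:
    - [0, 0.2, 1]
    - [0, 0.5, 3]
    - [0, 1, 5.5]
    - [0, 1.5, 8.5]
    - [0, 2, 11.5]
    - [0, 2.5, 14.5]
    - [0, 3, 17.5]
    - [0, 3.5, 20.5]
    - [0, 4, 23.5]
    - [0, 4.5, 26]
    - [0, 4.9, 28]
    - [0.1, 5.1, 29.8]
    - [0.2, 5.2, 31]
    - [0.2, 5.2, 31.3]
    - [0.2, 5.2, 31.3]
    - [0.2, 5.2, 31.3]
    - [0.2, 5.2, 31.3]
  turn:
    - [-0.03, 0, 0]
    - [-0.06, 0, 0]
    - [-0.09, 0, 0]
    - [-0.12, 0, 0]
    - [-0.15, 0, 0]
    - [-0.18, 0, 0]
    - [-0.21, 0, 0]
    - [-0.24, 0, 0]
    - [-0.27, 0, 0]
    - [-0.3, 0, 0]
    - [-0.33, 0, 0]
    - [-0.35, 0, 0]
    - [-0.367, 0, 0]
    - [-0.367, 0.003, 0.003]
    - [-0.367, 0.003, 0.003]
    - [-0.367, 0.003, 0.003]
    - [-0.367, 0.003, 0.003]
  grip: [255, 255, 255, 255, 255, 255, 255, 255, 255, 255, 255, 255, 255, 255, 255, 255, 255]

```text
time_s: 10.08
ee_pos: [495.4, -12.7, 271.1]
ee_rot: [161.7, 89.9, 82.1]
force: [-0.2, 0.7, -2.3]
gripper_width: 12.1
```

```bash
python3 wr.py w3; python3 lid.py s4; python3 - <<'E'
from h import *
s,p,R=cur();print(p,s["qvel"].round(2))
for z in(270,120,53): plan([box(-4,0,z)],PHI)
W=np.load("w3_W.npy");im=cv2.imread("pics/w3.png");d=np.load("w3.npy")
hsv=cv2.cvtColor(im,cv2.COLOR_BGR2HSV)
g=(hsv[...,0]>45)&(hsv[...,0]<90)&(hsv[...,1]>70)&(d>0)&(W[...,2]>230);g[235:]=0
q=(W[g]-p);c=q.mean(0);u,sv,v=np.linalg.svd(q-c,full_matrices=False);print("plate normal world",v[2],"z",c, sv/np.sqrt(len(q)))
b=(hsv[...,0]>100)&(hsv[...,0]<125)&(hsv[...,1]>120)&(d>0)&(abs(W[...,2]-36)<8)
q=W[b];a=np.radians(PHI);bx=np.array([np.cos(a),np.sin(a)]);by=np.array([-bx[1],bx[0]])
print(len(q)); 
if len(q): X=(q[:,:2]-O)@bx;Y=(q[:,:2]-O)@by;print(X.min(),X.max(),Y.min(),Y.max())
E
```

```text
10.0833 [495.3805883  -12.72076387 271.06046855] 12.087273310164814 [-0.24534251  0.69326802 -2.2587419 ]
grn [370  29  53  46 677] 9.240505953839829 ((618.5760498046875, 196.82086181640625), (95.6441879272461, 15.825803756713867), 53.18035888671875)
grn [383  44  52  46 602] 9.239720330024625 ((639.544921875, 180.21731567382812), (95.09037017822266, 15.393277168273926), 52.55742645263672)
lid angle 1.8808328487268517 2677 2677 X@z94 89.31663472920691
10.1833 [495.49867317 -12.73051494 271.29018122] [ 1.37864329  0.43974512 -3.10681338]
[495.49867317 -12.73051494 271.29018122] [-0.16 -0.14 -0.1  -0.08 -0.02 -0.16]
turn [0.0006, -0.0017, -0.0011] deg 0.1
slide [0.129, -0.002, 0.101] dist 1.6
turn [0.0006, -0.0017, -0.0011] deg 0.1
slide [15.129, -0.018, 0.126] dist 151.3
turn [0.0006, -0.0017, -0.0011] deg 0.1
slide [21.829, -0.025, 0.137] dist 218.3
plate normal world [ 2.60715284e-04  3.75926731e-03 -9.99992900e-01] z [ -7.88987721  39.53780257 -10.50823447] [18.83255661 14.06719582  0.6406182 ]
318
-44.23239250634534 420.9670147724708 -413.10384074401816 82.6260501854221
```

View pics/w3.png

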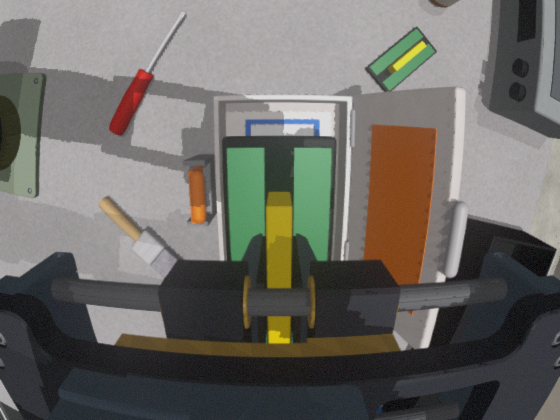

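View pics/s4.png

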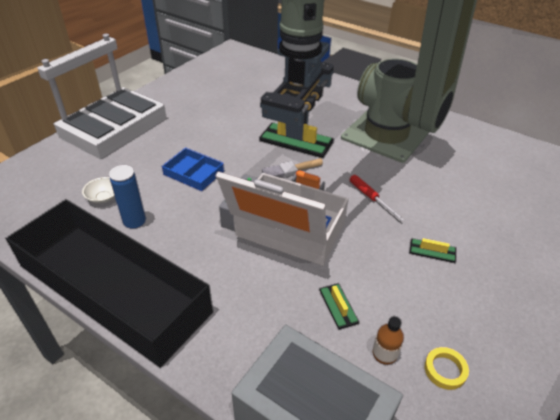

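Call:
arm_command:
  slide:
    - [1, 0, 0]
    - [3, 0, 0.1]
    - [5, 0, 0.1]
    - [7.5, 0, 0.1]
    - [10, 0, 0.1]
    - [12.5, 0, 0.1]
    - [14, 0, 0.1]
    - [15.5, 0, 0.1]
    - [16.5, 0, 0.1]
    - [16.5, 0, 0.1]
    - [16.5, 0, 0.1]
    - [16.5, 0, 0.1]
  turn:
    - [0, 0, 0]
    - [0, 0, 0]
    - [0, 0, 0]
    - [0, 0, 0]
    - [0, 0, 0]
    - [0, 0, 0]
    - [0, 0, 0]
    - [0, 0, 0]
    - [0, 0, 0]
    - [0, 0, 0]
    - [0, 0, 0]
    - [0, 0, 0]
  grip: [255, 255, 255, 255, 255, 255, 255, 255, 255, 255, 255, 255]

```text
time_s: 11.18
ee_pos: [496.5, -14.2, 107.1]
ee_rot: [108.3, 89.8, 28.8]
force: [1.1, 0.6, -2.7]
gripper_width: 11.9
```

```bash
python3 wr.py w4; python3 lid.py s5; python3 - <<'E'
from h import *
s,p,R=cur();print(p,s["qvel"].round(2))
for z in(53,): plan([box(-4,0,z)],PHI)
E
```

```text
11.1833 [496.549656   -14.15253929 107.14828431] 11.898471976781975 [ 1.10439958  0.56601841 -2.6801827 ]
grn [ 419    0   70   49 1176] 9.283968327439197 ((618.4371337890625, 196.546142578125), (95.4136734008789, 15.995759963989258), 52.67348098754883)
grn [ 438   13   67   55 1044] 9.325463163099975 ((640.6804809570312, 180.70147705078125), (97.14024353027344, 14.96884822845459), 51.429141998291016)
lid angle 1.880481334641013 2683 2879 X@z94 89.35383014213616
11.2833 [496.59487604 -14.21603958 107.3998741 ] [-0.03650537 -0.28608752 -2.0229541 ]
[496.59487604 -14.21603958 107.3998741 ] [-0.    0.02  0.28  0.    0.01 -0.03]
turn [-0.0003, -0.0009, -0.0035] deg 0.2
slide [5.44, -0.101, -0.06] dist 54.4
```

View pics/w4.png

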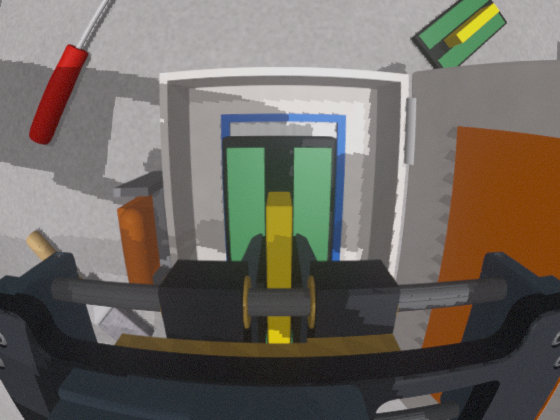

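View pics/s5.png

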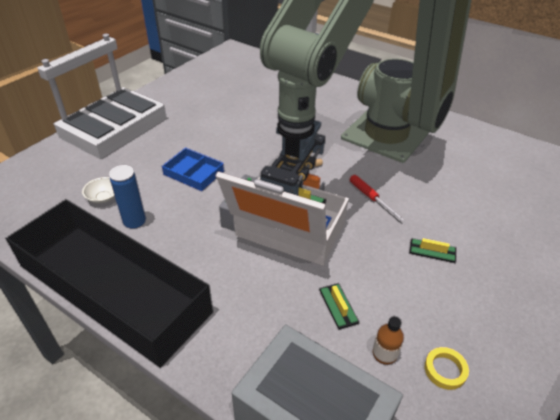

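Call:
arm_command:
  slide:
    - [1, 0, 0]
    - [2, -0.1, 0]
    - [3, -0.1, 0]
    - [3.8, -0.1, 0]
    - [4.4, -0.1, 0]
    - [4.8, -0.1, 0]
    - [5, -0.1, 0]
    - [5.1, -0.1, 0]
    - [5.1, -0.1, 0]
    - [5.1, -0.1, 0]
  turn:
    - [0, 0, 0]
    - [0, 0, 0]
    - [0, 0, 0]
    - [0, 0, 0]
    - [0, 0, 0]
    - [0, 0, 0]
    - [0, 0, 0]
    - [0, 0, 0]
    - [0, 0, 0]
    - [0, 0, 0]
  grip: [255, 255, 255, 255, 255, 255, 255, 255, 255, 255]

```text
time_s: 12.12
ee_pos: [495.1, -14.3, 55.7]
ee_rot: [124.3, 89.9, 44.7]
force: [0.2, -0.5, -2.3]
gripper_width: 11.8
```

Call:
arm_command:
  slide:
    - [0.1, 0, 0]
    - [0.15, 0, 0]
    - [0.2, 0, 0]
    - [0.2, 0, 0]
  turn:
    - [0, 0, 0]
    - [0, 0, 0]
    - [0, 0, 0]
    - [0, 0, 0]
  grip: [255, 255, 255, 255]

```text
time_s: 12.45
ee_pos: [494.8, -14.3, 53.4]
ee_rot: [137.6, 89.9, 58.1]
force: [-0.0, -0.0, -2.3]
gripper_width: 11.9
```

Call:
arm_command:
  slide:
    - [0.05, 0, 0]
    - [0.1, 0, 0]
    - [0.1, 0, 0]
  turn:
    - [0, 0, 0]
    - [0, 0, 0]
    - [0, 0, 0]
  grip: [255, 255, 255]

```text
time_s: 12.7
ee_pos: [494.9, -14.3, 53.1]
ee_rot: [132.1, 89.9, 52.6]
force: [-1.4, 1.1, 4.2]
gripper_width: 12.1
```

Call:
arm_command:
  slide:
    - [0, 0, 0]
    - [0, 0, 0]
    - [0, 0, 0]
    - [0, 0, 0]
    - [0, 0, 0]
    - [-1, 0, 0]
    - [-3, 0, 0]
    - [-6, 0, 0]
    - [-9, 0, 0]
    - [-13, 0, 0]
    - [-17, 0, 0]
    - [-20, 0, 0]
    - [-22, 0, 0]
    - [-22, 0, 0]
  turn:
    - [0, 0, 0]
    - [0, 0, 0]
    - [0, 0, 0]
    - [0, 0, 0]
    - [0, 0, 0]
    - [0, 0, 0]
    - [0, 0, 0]
    - [0, 0, 0]
    - [0, 0, 0]
    - [0, 0, 0]
    - [0, 0, 0]
    - [0, 0, 0]
    - [0, 0, 0]
    - [0, 0, 0]
  grip: [200, 150, 150, 150, 150, 150, 150, 150, 150, 150, 150, 150, 150, 150]

```text
time_s: 13.87
ee_pos: [496.9, -14.8, 278.3]
ee_rot: [84.4, 89.3, 4.9]
force: [0.3, -0.5, 0.5]
gripper_width: 37.5
```

```bash
python3 wr.py w5; python3 lid.py s6; python3 - <<'E'
from h import *
W=np.load("w5_W.npy");im=cv2.imread("pics/w5.png");d=np.load("w5.npy")
hsv=cv2.cvtColor(im,cv2.COLOR_BGR2HSV);a=np.radians(PHI);bx=np.array([np.cos(a),np.sin(a)]);by=np.array([-bx[1],bx[0]])
g=(hsv[...,0]>45)&(hsv[...,0]<90)&(hsv[...,1]>70)&(d>0)
q=W[g];X=(q[:,:2]-O)@bx;Y=(q[:,:2]-O)@by
k=(abs(X)<60)&(abs(Y)<100)&(abs(q[:,2]-42)<12);X,Y,Z=X[k],Y[k],q[k,2];print(k.sum(),"plate z",np.median(Z),X.min(),X.max(),Y.min(),Y.max(),"tilt",np.linalg.lstsq(np.c_[X,Y,np.ones_like(X)],Z,rcond=None)[0])
b=(hsv[...,0]>100)&(hsv[...,0]<125)&(hsv[...,1]>120)&(d>0);q=W[b];X=(q[:,:2]-O)@bx;Y=(q[:,:2]-O)@by;k=(abs(X)<60)&(abs(Y)<100)
print("blue",X[k].min(),X[k].max(),Y[k].min(),Y[k].max())
H=np.array([75,82.])
for th in (1.88,1.6,1.3,1.0,.7,.4,.15,0): print(th)
plan([box(-4,0,275),box(175,0,290)],PHI)
E
```

```text
13.8667 [496.92964116 -14.81338123 278.25833246] 37.482034649336825 [ 0.3168037  -0.54268356  0.46696093]
grn [366  28  52  45 651] 9.293004215107374 ((618.6035766601562, 196.3411407470703), (95.0368423461914, 16.00692367553711), 53.19174575805664)
grn [378  42  51  46 591] 9.258725208917554 ((639.7410888671875, 180.59219360351562), (94.9259033203125, 15.507481575012207), 52.937164306640625)
lid angle 1.8809699119701038 2697 2697 X@z94 89.3240906010598
13.9667 [494.62574742 -14.69103073 273.3150958 ] [-1.20177149  0.0831905  -0.89783012]
3216 plate z 42.660437615049815 -33.488723646734215 23.125297122738836 -65.17505378118385 63.315118492212854 tilt [5.29620866e-04 2.51002945e-04 4.26582608e+01]
blue -45.59049213269443 59.61398765392181 -83.42168359188338 82.97051817589902
1.88
1.6
1.3
1.0
0.7
0.4
0.15
0
turn [-0.0004, -0.001, -0.003] deg 0.2
slide [-0.168, 0.12, -0.076] dist 2.2
slide [-1.614, 18.025, -0.084] dist 181.0
```

View pics/w5.png

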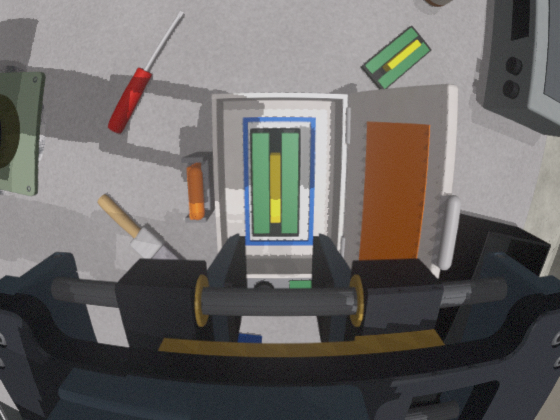

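Call:
arm_command:
  slide:
    - [-1, 1, 0]
    - [-1.6, 4, 0]
    - [-1.6, 7.5, 0]
    - [-1.6, 11, 0]
    - [-1.6, 14.5, 0]
    - [-1.6, 17, 0]
    - [-1.6, 18, 0]
    - [-1.6, 18, 0]
    - [1.5, 18, 0]
    - [4.5, 18, 0]
    - [6.5, 18, 0]
    - [7, 18, 0]
    - [7, 18, 0]
    - [7, 18, 0]
  turn:
    - [0, 0, 0]
    - [0, 0, 0]
    - [0, 0, 0]
    - [0, 0, 0]
    - [0, 0, 0]
    - [0, 0, 0]
    - [0, 0, 0]
    - [0, 0, 0]
    - [0, 0, 0]
    - [0, 0, 0]
    - [0, 0, 0]
    - [0, 0, 0]
    - [0, 0, 0]
    - [0, 0, 0]
  grip: [255, 255, 255, 255, 255, 255, 255, 255, 255, 255, 255, 255, 255, 255]

```text
time_s: 15.13
ee_pos: [671.6, 17.9, 203.4]
ee_rot: [128.8, 89.9, 49.2]
force: [0.9, 0.2, 0.3]
gripper_width: 0.1
```

```bash
cat > arc.py <<'E'
from h import *
s,p,R=cur();a=np.radians(PHI);print(s["time_s"],p,s["force"])
X0=(p[:2]-O)@[np.cos(a),np.sin(a)];Y0=(p[:2]-O)@[-np.sin(a),np.cos(a)];z0=p[2];print("X,Y,z",X0,Y0,z0)
for th in np.r_[np.arange(1.88,0.15,-.12),.15,.1,.05,0]:
    if th>np.pi/2: X=75-150*np.cos(th)+12*np.sin(th)+13.5;Z=82+125*np.sin(th)
    else:
        r=125+13*(1-th/1.57);X=75-r*np.cos(th)+12*np.sin(th)+13.5;Z=82+r*np.sin(th)+12*np.cos(th)
    print(round(th,2),"slide x(down) %.2f y %.2f"%((z0-(Z+8))/10,(X-X0)/10))
plan(p,PHI)
E
python3 arc.py;python3 lid.py s7
```

```text
15.1333 [671.56971265  17.87619367 203.39378712] [0.88019279 0.18555543 0.31314369]
X,Y,z 174.71759182701223 -0.8273524758386865 203.3937871202091
1.88 slide x(down) -0.57 y -2.91
1.76 slide x(down) -0.94 y -4.62
1.64 slide x(down) -1.13 y -6.39
1.52 slide x(down) -1.25 y -8.06
1.4 slide x(down) -1.32 y -9.59
1.28 slide x(down) -1.21 y -11.12
1.16 slide x(down) -0.91 y -12.65
1.04 slide x(down) -0.43 y -14.14
0.92 slide x(down) 0.24 y -15.57
0.8 slide x(down) 1.08 y -16.91
0.68 slide x(down) 2.08 y -18.16
0.56 slide x(down) 3.24 y -19.28
0.44 slide x(down) 4.53 y -20.27
0.32 slide x(down) 5.94 y -21.09
0.2 slide x(down) 7.45 y -21.75
0.15 slide x(down) 8.11 y -21.96
0.1 slide x(down) 8.78 y -22.15
0.05 slide x(down) 9.45 y -22.30
0.0 slide x(down) 10.14 y -22.42
turn [-0.0006, -0.0013, -0.0017] deg 0.1
slide [0.0, 0.0, 0.0] dist 0.0
lid angle 1.8806269642736202 1544 1544 X@z94 89.3917464880374
15.1833 [672.16505267  17.93887778 204.29980315] [-1.240893   -0.03312052 -0.06345678]
```

View pics/s7.png

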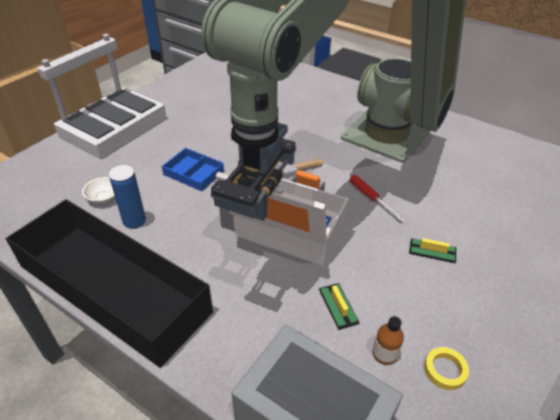

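Call:
arm_command:
  slide:
    - [-0.3, -1.5, 0]
    - [-0.6, -2.5, 0]
    - [-0.7, -3.5, 0]
    - [-0.9, -4.6, 0]
    - [-1, -5.5, 0]
    - [-1.1, -6.4, 0]
    - [-1.2, -7.2, 0]
    - [-1.25, -8, 0]
    - [-1.3, -8.8, 0]
    - [-1.3, -9.6, 0]
    - [-1.25, -10.4, 0]
    - [-1.2, -11.1, 0]
  turn:
    - [0, 0, 0]
    - [0, 0, 0]
    - [0, 0, 0]
    - [0, 0, 0]
    - [0, 0, 0]
    - [0, 0, 0]
    - [0, 0, 0]
    - [0, 0, 0]
    - [0, 0, 0]
    - [0, 0, 0]
    - [0, 0, 0]
    - [0, 0, 0]
  grip: [255, 255, 255, 255, 255, 255, 255, 255, 255, 255, 255, 255]

```text
time_s: 16.18
ee_pos: [561.4, -2.3, 213.8]
ee_rot: [-174.7, 89.9, 105.7]
force: [2.5, 0.9, -0.2]
gripper_width: 0.5
```

```bash
python3 arc.py
```

```text
16.1833 [561.37141004  -2.31909878 213.8037487 ] [ 2.53575972  0.85945983 -0.22356838]
X,Y,z 62.68411661495106 -0.7001948889885851 213.8037487000058
1.88 slide x(down) 0.47 y 8.29
1.76 slide x(down) 0.10 y 6.58
1.64 slide x(down) -0.09 y 4.82
1.52 slide x(down) -0.21 y 3.14
1.4 slide x(down) -0.28 y 1.62
1.28 slide x(down) -0.17 y 0.08
1.16 slide x(down) 0.13 y -1.45
1.04 slide x(down) 0.61 y -2.93
0.92 slide x(down) 1.28 y -4.36
0.8 slide x(down) 2.12 y -5.71
0.68 slide x(down) 3.12 y -6.96
0.56 slide x(down) 4.28 y -8.08
0.44 slide x(down) 5.57 y -9.06
0.32 slide x(down) 6.98 y -9.89
0.2 slide x(down) 8.50 y -10.54
0.15 slide x(down) 9.15 y -10.76
0.1 slide x(down) 9.82 y -10.95
0.05 slide x(down) 10.49 y -11.10
0.0 slide x(down) 11.18 y -11.22
turn [-0.0005, -0.0016, 0.0001] deg 0.1
slide [0.0, 0.0, 0.0] dist 0.0
```

Call:
arm_command:
  slide:
    - [-0.05, -0.7, 0]
    - [0.1, -1.45, 0]
    - [0.35, -2.2, 0]
    - [0.6, -2.9, 0]
    - [0.95, -3.6, 0]
    - [1.3, -4.35, 0]
    - [1.7, -5, 0]
    - [2.1, -5.7, 0]
    - [2.6, -6.3, 0]
    - [3.1, -6.95, 0]
    - [3.7, -7.5, 0]
    - [4.3, -8.1, 0]
    - [4.9, -8.6, 0]
    - [5.55, -9.05, 0]
    - [6.3, -9.5, 0]
    - [7, -9.9, 0]
    - [7.7, -10.2, 0]
    - [8.2, -10.4, 0]
    - [8.2, -10.4, 0]
  turn:
    - [0, 0, 0]
    - [0, 0, 0]
    - [0, 0, 0]
    - [0, 0, 0]
    - [0, 0, 0]
    - [0, 0, 0]
    - [0, 0, 0]
    - [0, 0, 0]
    - [0, 0, 0]
    - [0, 0, 0]
    - [0, 0, 0]
    - [0, 0, 0]
    - [0, 0, 0]
    - [0, 0, 0]
    - [0, 0, 0]
    - [0, 0, 0]
    - [0, 0, 0]
    - [0, 0, 0]
    - [0, 0, 0]
  grip: [255, 255, 255, 255, 255, 255, 255, 255, 255, 255, 255, 255, 255, 255, 255, 255, 255, 255, 255]

```text
time_s: 17.77
ee_pos: [458.8, -20.8, 131.0]
ee_rot: [-132.8, 89.8, 147.7]
force: [-0.3, 0.8, -0.4]
gripper_width: 0.3
```

```bash
python3 arc.py|sed -n '1,2p;16,30p'; python3 - <<'E'
from h import *
for c in("scene","wrist"):
    p,d=env.grab_frame(c);cv2.imwrite(f"pics/{c}8.png",p[:,:,::-1])
E
```

```text
17.7667 [458.77143976 -20.78350119 130.9606227 ] [-0.32622726  0.75100566 -0.36479082]
X,Y,z -41.56311116840478 -0.24902235465278388 130.96062269959438
0.32 slide x(down) -1.30 y 0.54
0.2 slide x(down) 0.21 y -0.12
0.15 slide x(down) 0.87 y -0.34
0.1 slide x(down) 1.53 y -0.52
0.05 slide x(down) 2.21 y -0.68
0.0 slide x(down) 2.90 y -0.79
turn [-0.0004, -0.0022, 0.0024] deg 0.2
slide [0.0, 0.0, 0.0] dist 0.0
```

View pics/scene8.png

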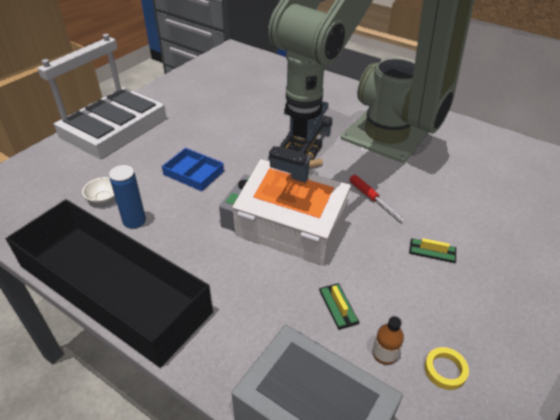

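View pics/wrist8.png

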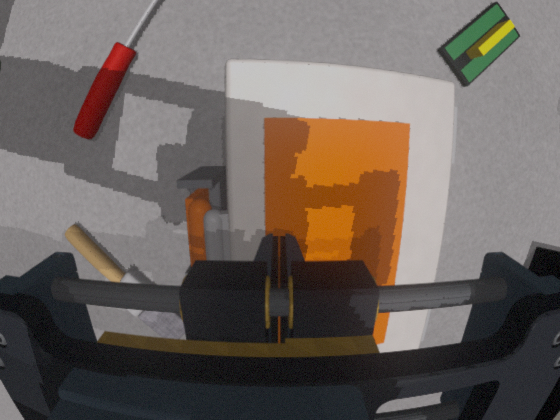

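Call:
arm_command:
  slide:
    - [0.4, -0.3, 0]
    - [0.8, -0.6, 0]
    - [1.1, -0.6, 0]
    - [1.4, -0.6, 0]
    - [1.6, -0.6, 0]
    - [1.8, -0.6, 0]
    - [1.8, -0.6, 0]
  turn:
    - [0, 0, 0]
    - [0, 0, 0]
    - [0, 0, 0]
    - [0, 0, 0]
    - [0, 0, 0]
    - [0, 0, 0]
    - [0, 0, 0]
  grip: [255, 255, 255, 255, 255, 255, 255]

```text
time_s: 18.45
ee_pos: [453.9, -21.9, 115.0]
ee_rot: [-174.8, 89.9, 105.7]
force: [-3.3, 0.6, 7.3]
gripper_width: 0.5
```

Call:
arm_command:
  slide:
    - [0.15, 0, 0]
    - [0.3, 0, 0]
    - [0.45, 0, 0]
    - [0.45, 0, 0]
  turn:
    - [0, 0, 0]
    - [0, 0, 0]
    - [0, 0, 0]
    - [0, 0, 0]
  grip: [255, 255, 255, 255]

```text
time_s: 18.78
ee_pos: [453.2, -22.0, 110.8]
ee_rot: [-140.7, 89.9, 139.8]
force: [-6.4, -1.1, 12.6]
gripper_width: 0.8
```

Call:
arm_command:
  slide:
    - [0.15, 0, 0]
    - [0.3, 0, 0]
    - [0.45, 0, 0]
    - [0.6, 0, 0]
    - [0.6, 0, 0]
  turn:
    - [0, 0, 0]
    - [0, 0, 0]
    - [0, 0, 0]
    - [0, 0, 0]
    - [0, 0, 0]
  grip: [255, 255, 255, 255, 255]

```text
time_s: 19.2
ee_pos: [454.2, -21.8, 103.5]
ee_rot: [157.8, 89.9, 78.3]
force: [-0.2, 0.0, 0.2]
gripper_width: 0.6
```

Call:
arm_command:
  slide:
    - [0.1, 0, 0]
    - [0.2, 0, 0]
    - [0.25, 0, 0]
    - [0.25, 0, 0]
  turn:
    - [0, 0, 0]
    - [0, 0, 0]
    - [0, 0, 0]
    - [0, 0, 0]
  grip: [255, 255, 255, 255]

```text
time_s: 19.53
ee_pos: [454.8, -21.8, 102.1]
ee_rot: [124.7, 89.9, 45.2]
force: [-2.2, 0.3, 8.2]
gripper_width: 0.2
```

Call:
arm_command:
  slide:
    - [-1, 0, 0]
    - [-4, 0, 0]
    - [-8, 0, 0]
    - [-12, 0, 0]
    - [-15, -2, 0]
    - [-16, -5, 0]
    - [-16, -8, 0]
    - [-16, -10, 0]
    - [-16, -10, 0]
    - [-16, -10, 0]
    - [-16, -10, 0]
  turn:
    - [0, 0, 0]
    - [0, 0, 0]
    - [0, 0, 0]
    - [0, 0, 0]
    - [0, 0, 0]
    - [0, 0, 0]
    - [0, 0, 0]
    - [0, 0, 0]
    - [0, 0, 0]
    - [0, 0, 0]
    - [0, 0, 0]
  grip: [255, 255, 255, 255, 255, 255, 255, 255, 255, 255, 255]

```text
time_s: 20.45
ee_pos: [356.9, -40.2, 261.3]
ee_rot: [115.5, 89.8, 35.9]
force: [-0.1, -0.4, 0.4]
gripper_width: 0.5
```

```bash
python3 - <<'E'
from h import *
a=np.radians(PHI);bx=np.array([np.cos(a),np.sin(a)]);by=np.array([-bx[1],bx[0]])
s=env.state();print(s["time_s"],s["ee_pos"],s["force"],np.abs(s["qvel"]).max())
ims=[]
for c in("scene","top"):
    p,d=env.grab_frame(c);ims.append(p[:,:,::-1]);W=world(c,d)
    q=W[d>0];X=(q[:,:2]-O)@bx;Y=(q[:,:2]-O)@by
    k=(X>-60)&(X<65)&(abs(Y)<100)&(abs(q[:,2]-94)<25)
    A=np.c_[X[k],Y[k],np.ones(k.sum())];print(c,k.sum(),"z plane",np.linalg.lstsq(A,q[k,2],rcond=None)[0])
    for l in("parts_tray","flux_bottle","spray_can"): print(l,[(np.round(r["point"]),round(r["p"],2)) for r in env.search_frame(c,l)][:1])
    cv2.imwrite(f"pics/{c}9.png",ims[-1])
E
```

```text
20.45 [356.92463663 -40.18147467 261.31509033] [-0.07856644 -0.38900826  0.39389904] 1.0429075846665365
scene 3345 z plane [-4.44376252e-03  2.75208394e-05  9.51422233e+01]
parts_tray [(array([ 471., -342.,    8.]), 0.63)]
flux_bottle [(array([684., 317.,  70.]), 0.78)]
spray_can [(array([ 712., -313.,   96.]), 0.82)]
top 3934 z plane [-1.98601257e-03  2.12232741e-04  9.43769917e+01]
parts_tray [(array([ 474., -342.,    4.]), 0.58)]
flux_bottle [(array([506., -29.,  90.]), 0.3)]
spray_can []
```

View pics/scene9.png

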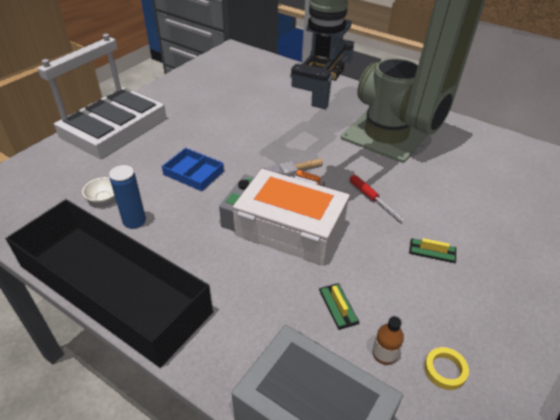

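View pics/top9.png

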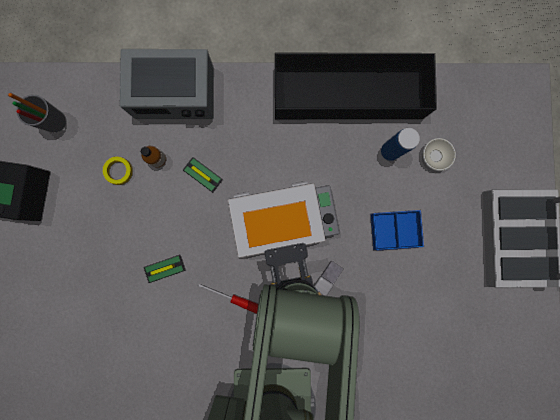

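The lid lies flush: its top is at about 94 mm with a tilt under 0.005 rad. The tray, bottle and can are at the same pixels as before, and the arm is clear.

```bash
python3 -c "
from workcell import env
print(env.job_done())"
```

```text
the job is handed in; nothing more can be done
None
```

The carrier is lying flat in the blue-framed recess and the lid is shut past its catch. I handed the job in at about 20.6 s of the 64 s allowed.

- **Lid, first move:** I pushed the lid further open, from 1.74 to 1.88 rad, because the gripper body would not have cleared it otherwise.
- **Carrier:** I picked up the largest of the three look-alikes by its rib and lowered it until it touched the recess floor at about 4 N, then released it. A wrist picture afterwards showed it level inside the frame, with its glass at 42.7 mm where about 42 mm is expected.
- **Closing:** I swung the lid down from behind and pressed it. The force rose to 12.6 N and then dropped to zero as the catch pulled the lid home. Pressing again at 8 N met a solid stop at 94 mm.
- **Last checks:**
  - With the arm clear, the lid's top measured 94.4 mm (top camera) and 95.1 mm (scene camera), with a tilt under 0.005 rad.
  - The tray, bottle and can show at the same places in the pictures as at the start.
  - The networks' final look in the top picture missed the can and reported the bottle wrongly, with low confidence. The scene camera found both, within 5 mm of where they started.

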